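# Close the tester candle jars in order

## Task

Close the three amber tester candles standing in the clear tray for the night: with the fingertips press each wooden lid straight down until it is fully home on its jar, the smallest jar first, then the middle-sized one, and the largest last. Press gently, it is glass; do not lift, tip or shove the jars, and leave the tin, the cardboard box and the white dish where they are.

Things in the scene. Friction and masses are not known exactly. Their poses are not given: they have to be found in the camera images.
- jar_small: The small candle jar: loose, upright round amber-glass jar with a paper label band, 60 mm across, rim 60 mm above its underside; a flat round wooden lid on top. Origin: centre of its underside, z up. It stands in one of the tray's three compartments, which one varies.
- lid_small_top (a point): Centre of the flat top of the small jar's lid (a wooden disc 60 mm across and 12 mm thick with a white plug and a soft 4.5 mm white seal ring below). With the lid raised it lies 84.5 mm above the jar's underside, fully home 76.5 mm.
- lid_small (a joint): How far the small jar's lid is pressed down, m: 0 = standing up (starts at 0 to 0.0015), 0.008 = fully home, an end stop. Slides straight down against 4 to 5 N of friction, stays where left, cannot come off. The soft seal also gives about 1 mm per 7 N, up to 4 mm, and springs back (not in this value).
- jar_middle: The middle-sized candle jar: loose, upright round amber-glass jar with a paper label band, 76 mm across, rim 85 mm above its underside; a flat round wooden lid on top. Origin: centre of its underside, z up. It stands in one of the tray's three compartments, which one varies.
- lid_middle_top (a point): Centre of the flat top of the middle jar's lid (a wooden disc 76 mm across and 12 mm thick with a white plug and a soft 4.5 mm white seal ring below). With the lid raised it lies 109.5 mm above the jar's underside, fully home 101.5 mm.
- lid_middle (a joint): How far the middle jar's lid is pressed down, m: 0 = standing up (starts at 0 to 0.0015), 0.008 = fully home, an end stop. Slides straight down against 4 to 5 N of friction, stays where left, cannot come off. The soft seal also gives about 1 mm per 7 N, up to 4 mm, and springs back (not in this value).
- jar_large: The large candle jar: loose, upright round amber-glass jar with a paper label band, 92 mm across, rim 112 mm above its underside; a flat round wooden lid on top. Origin: centre of its underside, z up. It stands in one of the tray's three compartments, which one varies.
- lid_large_top (a point): Centre of the flat top of the large jar's lid (a wooden disc 92 mm across and 12 mm thick with a white plug and a soft 4.5 mm white seal ring below). With the lid raised it lies 136.5 mm above the jar's underside, fully home 128.5 mm.
- lid_large (a joint): How far the large jar's lid is pressed down, m: 0 = standing up (starts at 0 to 0.0015), 0.008 = fully home, an end stop. Slides straight down against 4 to 5 N of friction, stays where left, cannot come off. The soft seal also gives about 1 mm per 7 N, up to 4 mm, and springs back (not in this value).
- tray: Clear plastic display tray fixed to the counter, 160 mm (its x) by 420 mm (its y) by 45 mm high, walls and floor 4 mm, open on top, two low dividers making three compartments in a row along its y. Origin: centre of its underside.
- tin: Bystander: round metal tin, 66 mm across, 46 mm high, loose. Origin: centre of its underside.
- matchbox: Bystander: flat cardboard box 65 x 110 x 25 mm, loose. Origin: centre of its underside.
- dish: Bystander: small white ceramic bowl, 84 mm across, 35 mm high, loose. Origin: centre of its underside.

How it is judged:
On the way, in this order (a step that is already met when the one before it is completed fails the run):
1. the small jar's lid is pressed home, the other two still stand up (value of joint lid_small above 0.0065 m and value of joint each of lid_middle, lid_large below 0.003 m), for 0.1 s.
2. then the middle jar's lid is pressed home, the large one still stands up (value of joint each of lid_small, lid_middle above 0.0065 m and value of joint lid_large below 0.003 m), for 0.1 s.
3. then the large jar's lid is pressed home (value of joint each of lid_small, lid_middle, lid_large above 0.0065 m), for 0.1 s.
At the end, for the whole second after the job is handed in: All three lids are pressed down by at least 6.5 of their 8 mm, every jar standing on the tray floor (underside less than 10 mm above the counter), upright (within 0.1 rad), at rest (under 0.02 m/s) and within 25 mm of its starting place, and the tin, cardboard box and dish within 20 mm of theirs (all of step 3 and angle between each of jar_small, jar_middle, jar_large's own z axis and vertical below 0.1 rad and distance of each of jar_small, jar_middle, jar_large from where it was at the start of the episode below 0.025 m and linear speed of each of jar_small, jar_middle, jar_large below 0.02 m/s and height (world z) of each of jar_small, jar_middle, jar_large below 0.01 m and distance of each of tin, matchbox, dish from where it was at the start of the episode below 0.02 m); the robot touches nothing.
It fails at once if a lid is pressed (over 4 mm) before the next smaller jar's lid is home (6.5 mm) ((value of joint lid_middle above 0.004 m and value of joint lid_small below 0.0065 m) or (value of joint lid_large above 0.004 m and value of joint lid_middle below 0.0065 m)).
It fails at once if a jar or its lid is pressed harder than 30 N (contact force between any of the arm, the fingers and jar_small above 30 N or contact force between any of the arm, the fingers and jar_middle above 30 N or contact force between any of the arm, the fingers and jar_large above 30 N).
It fails at once if a jar is lifted 11 mm off the tray floor (underside over 15 mm above the counter), or carried or pushed 25 mm from its place (height (world z) of any of jar_small, jar_middle, jar_large above 0.015 m or distance of any of jar_small, jar_middle, jar_large from where it was at the start of the episode above 0.025 m).
It fails at once if a jar is tipped by more than 0.2 rad (angle between any of jar_small, jar_middle, jar_large's own z axis and vertical above 0.2 rad).
It fails at once if the tin, the cardboard box or the dish is moved by more than 20 mm (distance of any of tin, matchbox, dish from where it was at the start of the episode above 0.02 m).
It also fails if it takes over 48 s, if anything falls off the work surface, if the arm or the gripper's body presses on something with over 40 N, if the wrist force passes 120 N, or if a joint passes its speed limit or range.

## Robot

A 6-joint arm with a two-finger parallel gripper is mounted at the origin on the work surface. World frame = base frame: x ahead of the robot, y to its left, z up, the work surface at z = 0. Lengths are in m, angles in rad, forces in N, time in s.
With the tool pointing down it reaches from about 0.325 to 0.775 m from the base axis. Payload 5.5 kg.
Tool frame: the origin (TCP) lies at the very end of the fingers, on their centre line; the grasp point (between the pads) lies 19 mm behind it; z points along the fingers, y is the line along which they close (so a half turn about z gives the same grasp; the last joint's range is limited). The gripper opens to 85 mm and grips with 20 to 120 N. Pads are 22 mm wide; open, the fingers measure 114 mm over their backs; the gripper's body (76 mm by 85 mm) begins 54 mm behind the grasp point. The pads swing forward as they close: fully open they stand 13 mm farther back than shut.
Start: joints at [-1.305, 0.091, 1.231, -0, 1.82, -0.057], TCP at [0.19, -0.569, 0.231] pointing down, gripper open.
Joint ranges: [-2.87, 2.87], [-0.86, 2.18], [0.17, 2.46], [-1.51, 4.65], [0.06, 2.69], [-2.65, 2.65]. Speed limits (rad/s): [2.57, 2.57, 3.01, 3.14, 3.14, 3.14].

## Interface

Orientations are given as a rotation vector (axis times angle).
In Python, from cell import r, cams gives the robot as it stands.
- The arm moves only by the tool jog_arm, never from a script. Its arguments are lists of equal length, an entry for each row: "slide": the shift along the tool's x, y, z in mm, a list of three; "rot": the turn, a rotation vector about the tool's x, y, z in rad, a list of three; "hand": the opening, from 0 (shut) to 1 (fully open). In form: {"slide": [[dx, dy, dz], ...], "rot": [[ax, ay, az], ...], "hand": [hand, ...]}. A call has 1 to 10 rows; each row is the pose to reach, as a shift and turn from the pose commanded when the call began, along the tool's axes at that moment; what a row does not reach only later rows make up. A row lasts 1/10 s, in which the tool goes at most 50 mm and 8.59 degrees, less where a joint would pass 70% of its speed; a pose out of reach is approached as far as the arm can. A call with a gripper value outside its range is refused whole. The fingers move at their own pace and stop on an object; "grip_force" is the grip in N (left out, the last holds). Time passes only in rows, so rows that repeat a pose let the fingers close. It gives the time, the measured TCP pose, the force, the opening and the grip force at its end, in the units of the state.
- r.sense(): the state, without advancing time (a new reading comes with each control period).
- cams.camera(name): name is "scene" or "top" or "wrist"; returns the picture (384x512x3 uint8, red, green, blue); there is no depth.
- cams.camera_params(name): a dict with "mtx" (3x3 intrinsics, pixels), "rvec" (rotation vector, rad) and "tvec" (3), from world to camera coordinates, as OpenCV has them; the wrist camera has in their place "mount" (4x4, takes a point from camera to tool coordinates, whose origin is the TCP and whose axes are the flange's). Camera axes: x right, y down, z forward; pixel columns grow to the right and rows downward; lengths in m; the calibration is good to about 2 mm. A picture is of the moment at which its call begins: read the wrist's pose just before it. camera_params takes no time and is no camera call.
- r.close_job(): hands the job in; it is judged then, once.
The state is a dict: "time": time; "joint_pos": joint angles; "dq": joint speeds; "effort": joint torques, N m; "position": TCP position; "tool_rot": TCP orientation; "ft_force": force on the tool from outside, world axes, zero at the start; "torque": the same for the moment, N m; "grip_width": opening from 0.0 (shut) to 1.0 (fully open); "grip_force": force on a finger pad.
Only numpy, scipy, OpenCV 4.12 (cv2) and the standard library are available. Lean on these libraries where they do the work, as an engineer would, in place of code of your own. Each camera call takes 0.05 s, during which the arm holds its last target. There are 200 camera calls.

## Working session

There is one attempt and no reset: what is moved stays moved. The work goes in short steps, Python scripts to look and compute and a tool call to move; the robot and the scene stay as the last step left them, time stands still between calls to the robot, and variables do not carry over. Pictures are saved under pics/ and viewed, at most 10 in all, crops included, and the job is handed in when it is done.

Besides the shell and the picture viewer there is one more tool, called after ">>>" as name(argument=value, ...), one argument or row to a line, values as JSON. jog_arm: Moves the arm, as the interface text tells. Its arguments: {"type":"object","properties":{"slide":{"type":"array","items":{"type":"array","items":{"type":"number"}}},"rot":{"type":"array","items":{"type":"array","items":{"type":"number"}}},"hand":{"type":"array","items":{"type":"number"}},"grip_force":{"type":"number"}},"required":["slide","rot","hand"]}

```bash
mkdir -p pics; python3 - <<'E'
from cell import r,cams
import cv2,numpy as np
s=r.sense();print(s['time'],s['position'],s['tool_rot'],s['ft_force'],s['grip_width'])
a=[cams.camera(n) for n in('scene','top')]
for n,i in zip(('scene','top'),a):
    cv2.imwrite(f'pics/{n}.png',i[:,:,::-1]);p=cams.camera_params(n);R=cv2.Rodrigues(p['rvec'])[0];print(n,p['mtx'].tolist(),(-R.T@p['tvec'].ravel()))
E
```

```text
0.0 [ 0.19026428 -0.5687367   0.23014025] [-3.09882336e+00 -5.04521451e-01  3.11803417e-04] [-0.1748851  -0.1084717   1.58789451] 1.001329344124001
scene [[356.9972192286514, 0.0, 249.71542379106666], [0.0, 356.9972192286514, 189.02159525364758], [0.0, 0.0, 1.0]] [ 1.23066033 -0.11476949  0.60233849]
top [[452.77409024352926, 0.0, 247.9342577792028], [0.0, 452.77409024352926, 184.20481955559123], [0.0, 0.0, 1.0]] [0.38933526 0.04683204 1.3829465 ]
```

View pics/scene.png

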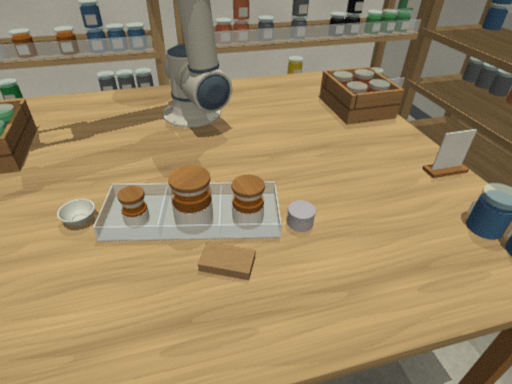

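View pics/top.png

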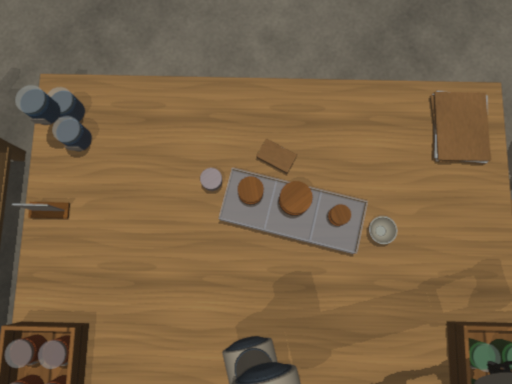

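The scene view shows the lids at small (132,193), large (190,175) and middle (248,183). In the top view they are at middle (250,190), large (295,198) and small (340,214). The tin, box and dish stand outside the tray.

```bash
cat > h.py <<'E'
import cv2,numpy as np
from cell import cams
def ray(n,uv,z):
    p=cams.camera_params(n);R=cv2.Rodrigues(p['rvec'])[0];c=-R.T@p['tvec'].ravel()
    d=R.T@np.linalg.inv(p['mtx'])@[uv[0],uv[1],1];return c+d*(z-c[2])/d[2],p['mtx'][0,0]
E
python3 - <<'E'
from h import *
a=cv2.imread('pics/top.png');b=cv2.imread('pics/scene.png')
for n,im,cs in(('top',a,((340,214),(250,190),(295,198))),('scene',b,((132,193),(248,183),(190,175)))):
    hsv=cv2.cvtColor(im,cv2.COLOR_BGR2HSV)
    for (u,v),zt,rad in zip(cs,(.0885,.1135,.1405),(.03,.038,.046)):
        h0=hsv[v,u].astype(int)
        m=cv2.inRange(hsv,np.array([max(h0[0]-8,0),max(h0[1]-50,0),h0[2]-35]),np.array([h0[0]+8,255,h0[2]+35]))
        w=np.zeros_like(m);cv2.circle(w,(u,v),32,255,-1);m&=w
        _,l,st,ce=cv2.connectedComponentsWithStats(m)
        k=l[v,u];cn=cv2.findContours((l==k).astype('uint8'),cv2.RETR_EXTERNAL,cv2.CHAIN_APPROX_NONE)[0][0]
        e=cv2.fitEllipse(cn);P,_=ray(n,e[0],zt)
        print(n,h0,st[k],np.round(e[0],1),np.round(e[1],1),np.round(P,4))
for uv,z in(((211,178),.046),((277,154),.025),((383,229),.035),((235,170),.045),((366,200),.045),((355,253),.045),((220,221),.045)):print(uv,np.round(ray('top',uv,z)[0],3))
E
```

```text
top [ 15 162 113] [328 205  23  21 365] [339.1 214.9] [19.2 22.4] [ 0.5446 -0.2038  0.0885]
top [ 14 164 120] [238 177  25  27 551] [250.2 189.9] [24.4 26.8] [0.6075 0.0527 0.1135]
top [ 14 165 124] [ 272  166   54   49 1474] [297.3 188.5] [44.8 47.2] [ 0.6095 -0.0785  0.1405]
scene [ 15 155 153] [118 186  26  16 328] [130.1 193.4] [14.7 25.9] [ 0.5528 -0.2071  0.0885]
scene [ 15 150 162] [ 217  151   64   44 1863] [249.  172.9] [41.2 61.1] [0.5753 0.0664 0.1135]
scene [ 16 155 163] [ 158  143   65   47 2188] [189.5 166.7] [44.4 63.1] [ 0.5555 -0.0679  0.1405]
(211, 178) [0.653 0.172 0.046]
(277, 154) [ 0.737 -0.027  0.025]
(383, 229) [ 0.512 -0.344  0.035]
(235, 170) [0.679 0.1   0.045]
(366, 200) [ 0.596 -0.293  0.045]
(355, 253) [ 0.439 -0.257  0.045]
(220, 221) [0.524 0.14  0.045]
```

```bash
python3 - <<'E'
from h import *
a=cv2.imread('pics/top.png');b=cv2.imread('pics/scene.png')
t=cv2.resize(a[165:235,225:365],None,fx=5,fy=5,interpolation=2);s=cv2.resize(b[150:210,110:270],None,fx=4.375,fy=4.2,interpolation=2)
cv2.imwrite('pics/z.png',np.vstack([t,s[:240]]))
hsv=cv2.cvtColor(a,cv2.COLOR_BGR2HSV)
for u,v,zt,lo in((295,198,.1405,30),(250,190,.1135,30),(340,214,.0885,30)):
    m=cv2.inRange(hsv,np.array([8,150,70]),np.array([16,255,140]));w=np.zeros_like(m);cv2.circle(w,(u,v),22,255,-1);m=cv2.morphologyEx(m&w,cv2.MORPH_OPEN,np.ones((3,3),'uint8'))
    k=cv2.connectedComponents(m)[1];cn=cv2.findContours((k==k[v,u]).astype('uint8'),0,1)[0][0]
    e=cv2.fitEllipse(cn);print(e,ray('top',e[0],zt)[0])
E
```

```text
((295.2431640625, 197.6295166015625), (30.05856704711914, 33.533409118652344), 26.811344146728516) [ 0.58369636 -0.07290535  0.1405    ]
((250.24530029296875, 189.9873809814453), (23.28314971923828, 26.34145736694336), 1.3449548482894897) [0.60707826 0.05246779 0.1135    ]
((339.2370910644531, 214.59963989257812), (17.978878021240234, 20.493314743041992), 62.69070816040039) [ 0.54538158 -0.20420489  0.0885    ]
```

View pics/z.png

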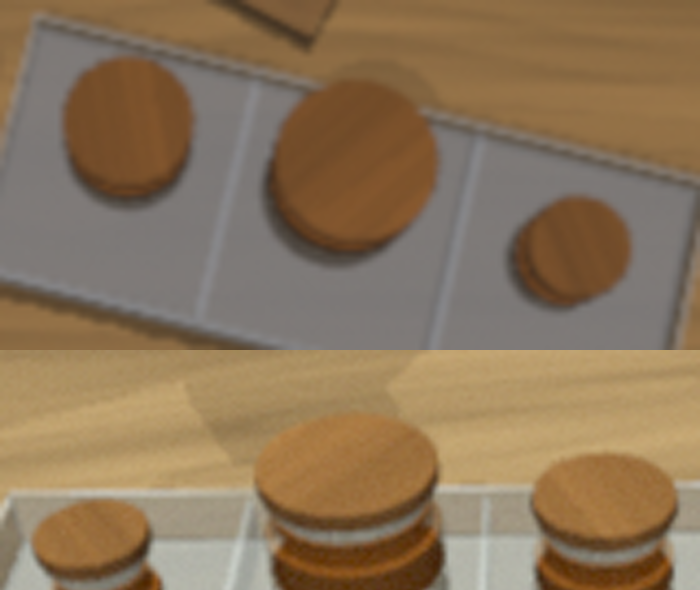

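The crop shows each lid's upper face clearly. The side band was biasing the fits, so I'll use the face centres: top crop (579,247), (128,118) and (357,158), scene crop (91,536), (604,497) and (347,466).

```bash
python3 - <<'E'
from h import *
for n,t,s,z in(('S',(579,247),(91,536),.0885),('M',(128,118),(604,497),.1135),('L',(357,158),(347,466),.1405)):
    print(n,ray('top',(224.6+t[0]/5,164.6+t[1]/5),z)[0].round(4),ray('scene',(109.6+s[0]/4.375,149.6+(s[1]-350)/4.2),z)[0].round(4))
from cell import r
from scipy.spatial.transform import Rotation as Ro
s=r.sense();print(s['time'],Ro.from_rotvec(s['tool_rot']).as_matrix().round(4))
E
```

```text
S [ 0.5472 -0.2076  0.0885] [ 0.5546 -0.2064  0.0885]
M [0.6122 0.0527 0.1135] [0.6179 0.0518 0.1135]
L [ 0.5878 -0.075   0.1405] [ 0.595  -0.0743  0.1405]
0.1 [[ 9.484e-01  3.172e-01 -5.000e-04]
 [ 3.172e-01 -9.484e-01  1.700e-03]
 [ 1.000e-04 -1.800e-03 -1.000e+00]]
```

>>> jog_arm(
  slide=[
    [46,-23,0],
    [92,-46,0],
    [138,-69,0],
    [184,-92,0],
    [230,-115,0],
    [274,-137,0],
    [320,-160,0],
    [366,-183,0],
    [412,-206,0],
    [440,-220,0],
  ],
  rot=[
    [0,0,0],
    [0,0,0],
    [0,0,0],
    [0,0,0],
    [0,0,0],
    [0,0,0],
    [0,0,0],
    [0,0,0],
    [0,0,0],
    [0,0,0],
  ],
  hand=[0,0,0,0,0,0,0,0,0,0],
)

```text
time: 1.1
position: [0.5391, -0.2185, 0.2307]
tool_rot: [-3.1, -0.506, 0.001]
ft_force: [1.3, 0.2, -0.3]
grip_width: -0.001
grip_force: 0.0
```

>>> jog_arm(
  slide=[
    [15,-8,10],
    [15,-8,30],
    [15,-8,40],
    [15,-8,40],
    [15,-8,40],
  ],
  rot=[
    [0,0,0],
    [0,0,0],
    [0,0,0],
    [0,0,0],
    [0,0,0],
  ],
  hand=[0,0,0,0,0],
)

```text
time: 1.6
position: [0.5489, -0.2092, 0.1913]
tool_rot: [-3.101, -0.503, 0.001]
ft_force: [0.0, -0.1, 0.4]
grip_width: -0.001
grip_force: 0.0
```

```bash
python3 - <<'E'
from h import *
from cell import r
from scipy.spatial.transform import Rotation as Ro
s=r.sense();im=cams.camera('wrist');cv2.imwrite('pics/w.png',im[:,:,::-1])
p=cams.camera_params('wrist');T=np.eye(4);T[:3,:3]=Ro.from_rotvec(s['tool_rot']).as_matrix();T[:3,3]=s['position']
C=T@p['mount'];print(s['time'],s['position'],s['ft_force']);print(p['mtx'].tolist(),C.round(4).tolist())
np.savez('w.npz',C=C,K=p['mtx'])
Ci=np.linalg.inv(C)
for X in((.5472,-.2076,.0885),(.5546,-.2064,.0885),(*s['position'][:2],.0885),tuple(s['position'])):
    q=p['mtx']@(Ci@[*X,1])[:3];print(X,(q[:2]/q[2]).round(1))
E
```

```text
1.6 [ 0.54891712 -0.20922344  0.19132519] [ 0.04237448 -0.07289506  0.41190598]
[[319.3260662270475, 0.0, 254.74605570505827], [0.0, 319.3260662270475, 189.43769904164736], [0.0, 0.0, 1.0]] [[0.3167, -0.8971, -0.308, 0.6284], [-0.9485, -0.2997, -0.1024, -0.1831], [-0.0004, 0.3246, -0.9458, 0.3341], [0.0, 0.0, 0.0, 1.0]]
(0.5472, -0.2076, 0.0885) [251.8 189.9]
(0.5546, -0.2064, 0.0885) [253.3 181.3]
(np.float64(0.5489171243945175), np.float64(-0.20922343717985253), 0.0885) [254.4 188.7]
(np.float64(0.5489171243945175), np.float64(-0.20922343717985253), np.float64(0.1913251947599785)) [254.  253.9]
```

View pics/w.png

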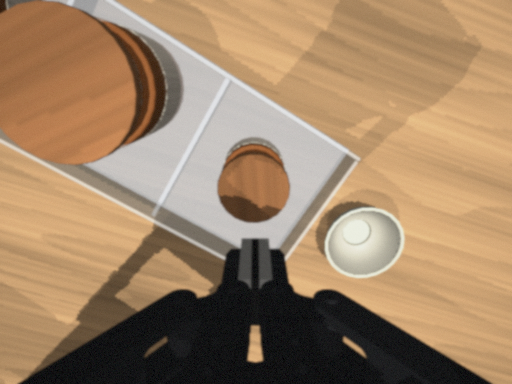

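The small lid's face is centred near (254,187), and the fingertip projects to (254,189), so the tool is over it. Descending.

>>> jog_arm(
  slide=[
    [0,0,25],
    [0,0,50],
    [0,0,75],
    [0,0,90],
    [0,0,95],
    [0,0,97],
    [0,0,97],
  ],
  rot=[
    [0,0,0],
    [0,0,0],
    [0,0,0],
    [0,0,0],
    [0,0,0],
    [0,0,0],
    [0,0,0],
  ],
  hand=[0,0,0,0,0,0,0],
)

```text
time: 2.35
position: [0.5501, -0.2088, 0.0956]
tool_rot: [3.1, 0.504, 0.003]
ft_force: [0.7, 0.3, -0.0]
grip_width: 0.003
grip_force: 0.0
```

>>> jog_arm(
  slide=[
    [0,0,1],
    [0,0,2],
    [0,0,3],
    [0,0,4],
    [0,0,5],
    [0,0,6],
    [0,0,7],
    [0,0,8],
    [0,0,9],
    [0,0,9],
  ],
  rot=[
    [0,0,0],
    [0,0,0],
    [0,0,0],
    [0,0,0],
    [0,0,0],
    [0,0,0],
    [0,0,0],
    [0,0,0],
    [0,0,0],
    [0,0,0],
  ],
  hand=[0,0,0,0,0,0,0,0,0,0],
)

```text
time: 3.35
position: [0.5495, -0.2085, 0.0855]
tool_rot: [3.101, 0.505, 0.0]
ft_force: [-1.5, 0.9, 3.2]
grip_width: 0.002
grip_force: 1.8
```

>>> jog_arm(
  slide=[
    [0,0,1],
    [0,0,2],
    [0,0,3],
    [0,0,4],
    [0,0,5],
    [0,0,5],
  ],
  rot=[
    [0,0,0],
    [0,0,0],
    [0,0,0],
    [0,0,0],
    [0,0,0],
    [0,0,0],
  ],
  hand=[0,0,0,0,0,0],
)

```text
time: 3.95
position: [0.5495, -0.2085, 0.08]
tool_rot: [-3.101, -0.505, 0.0]
ft_force: [-1.3, 0.7, 4.2]
grip_width: -0.002
grip_force: 1.6
```

>>> jog_arm(
  slide=[
    [0,0,0.5],
    [0,0,1],
    [0,0,1],
  ],
  rot=[
    [0,0,0],
    [0,0,0],
    [0,0,0],
  ],
  hand=[0,0,0],
)

```text
time: 4.25
position: [0.5496, -0.2085, 0.0797]
tool_rot: [3.101, 0.505, 0.0]
ft_force: [-1.5, 0.9, 5.2]
grip_width: 0.003
grip_force: 2.7
```

>>> jog_arm(
  slide=[
    [0,0,0.5],
    [0,0,1],
    [0,0,1],
  ],
  rot=[
    [0,0,0],
    [0,0,0],
    [0,0,0],
  ],
  hand=[0,0,0],
)

```text
time: 4.55
position: [0.5497, -0.2085, 0.0793]
tool_rot: [3.1, 0.505, 0.001]
ft_force: [-2.5, 0.7, 8.1]
grip_width: -0.001
grip_force: 3.9
```

>>> jog_arm(
  slide=[
    [0,0,0.5],
    [0,0,1],
    [0,0,1],
  ],
  rot=[
    [0,0,0],
    [0,0,0],
    [0,0,0],
  ],
  hand=[0,0,0],
)

```text
time: 4.85
position: [0.5497, -0.2085, 0.0789]
tool_rot: [3.1, 0.505, 0.002]
ft_force: [-3.6, 1.8, 10.4]
grip_width: -0.001
grip_force: 5.1
```

The force keeps rising past the slide friction at the expected home height, so the small lid is home. Lifting, then on to the middle jar.

>>> jog_arm(
  slide=[
    [0,0,-3],
    [0,0,-10],
    [0,0,-40],
    [0,0,-80],
    [0,0,-115],
    [20,-32,-115],
    [45,-72,-115],
    [70,-112,-115],
    [95,-152,-115],
    [120,-192,-115],
  ],
  rot=[
    [0,0,0],
    [0,0,0],
    [0,0,0],
    [0,0,0],
    [0,0,0],
    [0,0,0],
    [0,0,0],
    [0,0,0],
    [0,0,0],
    [0,0,0],
  ],
  hand=[0,0,0,0,0,0,0,0,0,0],
)

```text
time: 5.85
position: [0.6025, 0.0134, 0.1918]
tool_rot: [-3.101, -0.504, 0.001]
ft_force: [1.6, -1.0, 0.2]
grip_width: -0.001
grip_force: 0.0
```

>>> jog_arm(
  slide=[
    [12,-20,0],
    [23,-35,0],
    [23,-35,0],
    [23,-35,0],
  ],
  rot=[
    [0,0,0],
    [0,0,0],
    [0,0,0],
    [0,0,0],
  ],
  hand=[0,0,0,0],
)

```text
time: 6.25
position: [0.6131, 0.0516, 0.1919]
tool_rot: [3.1, 0.505, -0.001]
ft_force: [-0.1, -0.5, -0.7]
grip_width: -0.0
grip_force: 0.0
```

```bash
cat > w.py <<'E'
from h import *
from cell import r
from scipy.spatial.transform import Rotation as Ro
import sys
z=float(sys.argv[1]);s=r.sense();im=cams.camera('wrist');cv2.imwrite(sys.argv[2],im[:,:,::-1])
p=cams.camera_params('wrist');T=np.eye(4);T[:3,:3]=Ro.from_rotvec(s['tool_rot']).as_matrix();T[:3,3]=s['position']
C=T@p['mount'];print(s['time'],s['position'],s['ft_force']);np.savez('w.npz',C=C,K=p['mtx'],z=z)
q=p['mtx']@(np.linalg.inv(C)@[*s['position'][:2],z,1])[:3];print('tip projects at',(q[:2]/q[2]).round(1),'px/mm',p['mtx'][0,0]/q[2]/1000)
E
python3 w.py .1135 pics/w2.png
```

```text
6.25 [0.61313533 0.05158367 0.19188092] [-0.05738505 -0.51186097 -0.72998595]
tip projects at [254.2 199.3] px/mm 1.3511403666899604
```

View pics/w2.png

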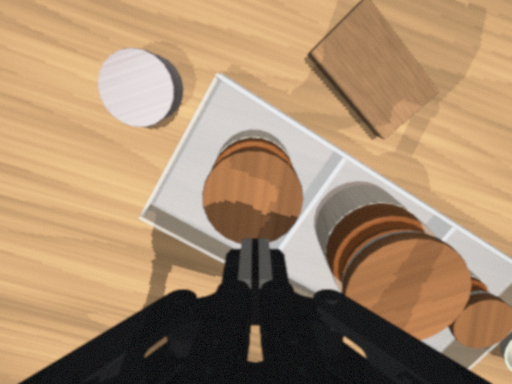

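The middle lid's face is centred at about (253,196), within 3 mm of the tip projection (254,199).

>>> jog_arm(
  slide=[
    [0,0,25],
    [0,0,50],
    [0,0,68],
    [0,0,74],
    [0,0,76],
    [0,0,76],
  ],
  rot=[
    [0,0,0],
    [0,0,0],
    [0,0,0],
    [0,0,0],
    [0,0,0],
    [0,0,0],
  ],
  hand=[0,0,0,0,0,0],
)

```text
time: 6.9
position: [0.6135, 0.0515, 0.1173]
tool_rot: [3.101, 0.503, 0.002]
ft_force: [0.3, 1.9, 0.1]
grip_width: -0.004
grip_force: 0.0
```

>>> jog_arm(
  slide=[
    [0,0,1],
    [0,0,2],
    [0,0,3],
    [0,0,4],
    [0,0,5],
    [0,0,6],
    [0,0,7],
    [0,0,8],
    [0,0,9],
    [0,0,9],
  ],
  rot=[
    [0,0,0],
    [0,0,0],
    [0,0,0],
    [0,0,0],
    [0,0,0],
    [0,0,0],
    [0,0,0],
    [0,0,0],
    [0,0,0],
    [0,0,0],
  ],
  hand=[0,0,0,0,0,0,0,0,0,0],
)

```text
time: 7.9
position: [0.6133, 0.0522, 0.1072]
tool_rot: [-3.101, -0.505, -0.001]
ft_force: [-0.4, -0.3, 2.9]
grip_width: 0.004
grip_force: 1.7
```

>>> jog_arm(
  slide=[
    [0,0,0.5],
    [0,0,1],
    [0,0,1.5],
    [0,0,2],
    [0,0,2],
  ],
  rot=[
    [0,0,0],
    [0,0,0],
    [0,0,0],
    [0,0,0],
    [0,0,0],
  ],
  hand=[0,0,0,0,0],
)

```text
time: 8.4
position: [0.6132, 0.0522, 0.1052]
tool_rot: [-3.101, -0.505, -0.0]
ft_force: [0.2, 1.7, 3.4]
grip_width: -0.001
grip_force: 1.7
```

>>> jog_arm(
  slide=[
    [0,0,0.5],
    [0,0,1],
    [0,0,1.5],
    [0,0,1.5],
  ],
  rot=[
    [0,0,0],
    [0,0,0],
    [0,0,0],
    [0,0,0],
  ],
  hand=[0,0,0,0],
)

```text
time: 8.8
position: [0.6133, 0.0522, 0.1046]
tool_rot: [3.101, 0.505, 0.001]
ft_force: [-0.7, 1.0, 5.8]
grip_width: 0.002
grip_force: 3.2
```

>>> jog_arm(
  slide=[
    [0,0,0.5],
    [0,0,1],
    [0,0,1],
    [0,0,1],
  ],
  rot=[
    [0,0,0],
    [0,0,0],
    [0,0,0],
    [0,0,0],
  ],
  hand=[0,0,0,0],
)

```text
time: 9.2
position: [0.6133, 0.0522, 0.1042]
tool_rot: [3.101, 0.505, 0.002]
ft_force: [-0.7, -0.4, 9.2]
grip_width: -0.0
grip_force: 4.3
```

One more small step for margin, then to the large jar: from (0.6133, 0.0522) to (0.591, -0.0755), which is about -62 mm in tool x and +114 mm in tool y.

>>> jog_arm(
  slide=[
    [0,0,0.5],
    [0,0,0.5],
  ],
  rot=[
    [0,0,0],
    [0,0,0],
  ],
  hand=[0,0],
)

```text
time: 9.4
position: [0.6134, 0.0522, 0.104]
tool_rot: [3.101, 0.505, 0.003]
ft_force: [-1.7, -0.0, 9.5]
grip_width: 0.0
grip_force: 4.9
```

>>> jog_arm(
  slide=[
    [0,0,-3],
    [0,0,-10],
    [0,0,-45],
    [0,0,-85],
    [0,0,-115],
    [-20,38,-115],
    [-40,76,-115],
    [-58,105,-115],
    [-62,114,-115],
    [-62,114,-115],
  ],
  rot=[
    [0,0,0],
    [0,0,0],
    [0,0,0],
    [0,0,0],
    [0,0,0],
    [0,0,0],
    [0,0,0],
    [0,0,0],
    [0,0,0],
    [0,0,0],
  ],
  hand=[0,0,0,0,0,0,0,0,0,0],
)

```text
time: 10.4
position: [0.5901, -0.0769, 0.2166]
tool_rot: [-3.101, -0.501, 0.002]
ft_force: [-0.1, 0.9, -0.2]
grip_width: 0.003
grip_force: 0.0
```

```bash
python3 w.py .1405 pics/w3.png
```

```text
10.4 [ 0.59005421 -0.07689608  0.21661097] [-0.07526583  0.89595355 -0.17118442]
tip projects at [254.4 200.3] px/mm 1.3635760790061169
```

View pics/w3.png

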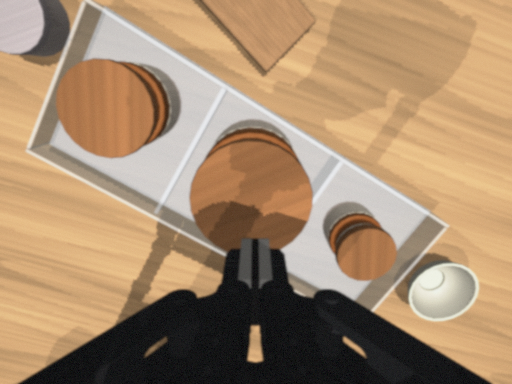

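The large lid's face is centred at about (251,195) against a tip projection of (254,200), so I'll add 3 mm along tool x. The other two lids sit lower and the jars are unmoved.

>>> jog_arm(
  slide=[
    [3,0,25],
    [3,0,50],
    [3,0,65],
    [3,0,71],
    [3,0,73],
    [3,0,73],
  ],
  rot=[
    [0,0,0],
    [0,0,0],
    [0,0,0],
    [0,0,0],
    [0,0,0],
    [0,0,0],
  ],
  hand=[0,0,0,0,0,0],
)

```text
time: 11.05
position: [0.5937, -0.0743, 0.1451]
tool_rot: [3.1, 0.506, 0.002]
ft_force: [-0.2, -0.3, -0.3]
grip_width: -0.0
grip_force: 0.0
```

>>> jog_arm(
  slide=[
    [0,0,1],
    [0,0,2],
    [0,0,3],
    [0,0,4],
    [0,0,5],
    [0,0,6],
    [0,0,7],
    [0,0,8],
    [0,0,9],
    [0,0,9],
  ],
  rot=[
    [0,0,0],
    [0,0,0],
    [0,0,0],
    [0,0,0],
    [0,0,0],
    [0,0,0],
    [0,0,0],
    [0,0,0],
    [0,0,0],
    [0,0,0],
  ],
  hand=[0,0,0,0,0,0,0,0,0,0],
)

```text
time: 12.05
position: [0.5934, -0.0747, 0.1354]
tool_rot: [3.101, 0.505, 0.0]
ft_force: [-0.8, 0.8, 3.7]
grip_width: -0.001
grip_force: 1.8
```

>>> jog_arm(
  slide=[
    [0,0,0.5],
    [0,0,1],
    [0,0,1.5],
    [0,0,2],
    [0,0,2],
  ],
  rot=[
    [0,0,0],
    [0,0,0],
    [0,0,0],
    [0,0,0],
    [0,0,0],
  ],
  hand=[0,0,0,0,0],
)

```text
time: 12.55
position: [0.5933, -0.0747, 0.1332]
tool_rot: [3.101, 0.505, -0.0]
ft_force: [-0.8, -0.6, 3.3]
grip_width: 0.001
grip_force: 1.7
```

>>> jog_arm(
  slide=[
    [0,0,0.5],
    [0,0,1],
    [0,0,1.5],
    [0,0,2],
    [0,0,2],
  ],
  rot=[
    [0,0,0],
    [0,0,0],
    [0,0,0],
    [0,0,0],
    [0,0,0],
  ],
  hand=[0,0,0,0,0],
)

```text
time: 13.05
position: [0.5934, -0.0747, 0.1317]
tool_rot: [3.101, 0.505, 0.001]
ft_force: [-1.1, -0.0, 5.1]
grip_width: 0.001
grip_force: 2.6
```

>>> jog_arm(
  slide=[
    [0,0,0.5],
    [0,0,1],
    [0,0,1],
    [0,0,1],
  ],
  rot=[
    [0,0,0],
    [0,0,0],
    [0,0,0],
    [0,0,0],
  ],
  hand=[0,0,0,0],
)

```text
time: 13.45
position: [0.5934, -0.0747, 0.1314]
tool_rot: [3.1, 0.505, 0.001]
ft_force: [-2.4, 0.4, 7.5]
grip_width: -0.0
grip_force: 3.8
```

>>> jog_arm(
  slide=[
    [0,0,0.5],
    [0,0,1],
    [0,0,1],
    [0,0,1],
  ],
  rot=[
    [0,0,0],
    [0,0,0],
    [0,0,0],
    [0,0,0],
  ],
  hand=[0,0,0,0],
)

```text
time: 13.85
position: [0.5935, -0.0747, 0.131]
tool_rot: [3.1, 0.505, 0.002]
ft_force: [-3.5, -0.5, 9.1]
grip_width: -0.002
grip_force: 4.9
```

>>> jog_arm(
  slide=[
    [0,0,-3],
    [0,0,-10],
    [0,0,-45],
    [0,0,-85],
    [0,0,-120],
    [0,0,-120],
    [0,0,-120],
  ],
  rot=[
    [0,0,0],
    [0,0,0],
    [0,0,0],
    [0,0,0],
    [0,0,0],
    [0,0,0],
    [0,0,0],
  ],
  hand=[0,0,0,0,0,0,0],
)

```text
time: 14.55
position: [0.5937, -0.0746, 0.2499]
tool_rot: [3.1, 0.505, 0.002]
ft_force: [0.5, 0.4, -0.4]
grip_width: -0.003
grip_force: 0.0
```

```bash
python3 - <<'E'
from h import *
b=cams.camera('scene')[:,:,::-1];a=cv2.imread('pics/scene.png')
f=lambda i:cv2.resize(i[150:220,110:270],None,fx=4.2,fy=4.2,interpolation=2)
cv2.imwrite('pics/end.png',np.vstack([f(a),f(b)]))
E
```

```text
(no output)
```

View pics/end.png

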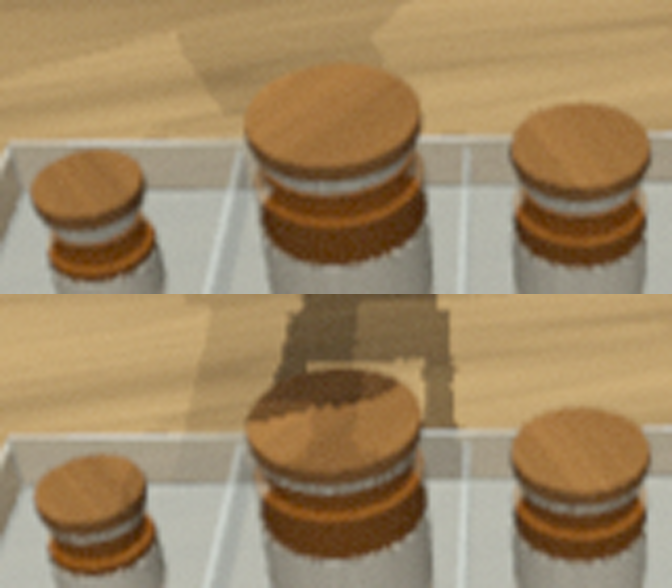

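Before (upper) and after (lower): all three lids sit lower by about the same amount, and the white gap at each has shrunk to the seal. The jars are upright and in place.

```bash
python3 -c "
from cell import r
print(r.close_job())"
```

```text
the job is handed in; nothing more can be done
None
```

I pressed all three lids home in order (small, middle, large) with no more than about 10 N read at the wrist, saw no jar tipped or moved in the final pictures, and handed the job in; the hand-in returned no verdict.

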